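# Zero a dial spring scale under its check weight

### The arm

A 6-joint arm with a two-finger parallel gripper is mounted at the origin on a cart in front of the work surface, level with it; the furniture and walls round the work are solid. World frame = base frame: x ahead of the robot, y to its left, z up, the work surface at z = 0. Lengths are in mm, angles in rad, forces in N, time in s.
With the tool pointing down it reaches from about 300 to 950 mm from the base axis. Payload 3.1 kg.
Tool frame: the origin (TCP) lies at the very end of the fingers, on their centre line; the grasp point (between the pads) lies 19 mm behind it; x points along the fingers, z is the direction in which the jaws open and shut, and the axes are right-handed (so a half turn about x gives the same grasp; the last joint's range is limited). The gripper opens to 85 mm and grips with 20 to 120 N. Pads are 22 mm wide; open, the fingers measure 114 mm over their backs; the gripper's body (76 mm by 85 mm) begins 54 mm behind the grasp point. The pads swing forward as they close: fully open they stand 13 mm farther back than shut.
Start: joints at [1.099, 0.308, 1.634, -0, 1.2, -0.07], TCP at [244.448, 575.219, 231.272] pointing down, gripper open.
Joint ranges: [-3.06, 3.06], [-0.79, 1.96], [0.05, 2.63], [-1.19, 4.34], [0.05, 2.64], [-2.94, 2.94]. Speed limits (rad/s): [2.79, 2.79, 3.14, 3.14, 3.14, 3.14].

### API

Orientations are given as a rotation vector (axis times angle).
In Python, from bench import sense, viewer, env gives the robot as it stands.
- The arm moves only by the shell command python3 -m creep 'ROWS'. ROWS is a JSON object of lists of equal length, an entry for each row: "offset": the shift along the tool's x, y, z in cm, a list of three; "roll": the turn about the tool's x in rad; "grip": the opening, from 0 (shut) to 1 (fully open). A call has 1 to 5 rows; each row is the pose to reach, as a shift and turn from the pose measured when the call began, along the tool's axes at that moment; what a row does not reach only later rows make up. A row lasts 1/8 s, in which the tool goes at most 62.5 mm and 10.7 degrees, less where a joint would pass 70% of its speed; a pose out of reach is approached as far as the arm can. A call with a gripper value outside its range is refused whole. The fingers move at their own pace and stop on an object; the grip force is fixed at half the most. Time passes only in rows, so rows that repeat a pose let the fingers close. It gives the time, the measured TCP pose, the force and the opening at its end, in the units of the state.
- sense(): the state, without advancing time (a new reading comes with each control period).
- viewer.snapshot(name): name is "scene" or "side" or "wrist"; returns the picture (420x560x3 uint8, red, green, blue); there is no depth.
- viewer.camera_model(name): a dict with "K" (3x3 intrinsics, pixels), "R" (3x3) and "t" (3): a world point X has camera coordinates R X + t; the wrist camera has in their place "mount" (4x4, takes a point from camera to tool coordinates, whose origin is the TCP and whose axes are the tool frame's). Camera axes: x right, y down, z forward; pixel columns grow to the right and rows downward; lengths in mm; the calibration is good to about 2 mm. A picture is of the moment at which its call begins: read the wrist's pose just before it. camera_model takes no time and is no camera call.
- env.sign_off(): hands the job in, once; it reports no verdict.
The state is a dict: "clock": time; "joint_positions": joint angles; "qd": joint speeds; "joint_torque": joint torques, N m; "tcp_pos": TCP position; "orientation": TCP orientation; "force": force on the tool from outside, world axes, zero at the start; "wrist_torque": the same for the moment, N m; "finger_gap": opening from 0.0 (shut) to 1.0 (fully open).
Only numpy, scipy, OpenCV 4.12 (cv2) and the standard library are available. Lean on these libraries where they do the work, as an engineer would, in place of code of your own. Each camera call takes 0.05 s, during which the arm holds its last target.

### The job

Zero the spring scale with its square check weight on it. Tip the square weight forward over the edge of the step, without lifting it, so that it lies flat on the pan on the side that faced the pan; then, with the needle settled under that load, turn the bezel of the sloping dial until its bold zero bar stands at the needle's point. Leave the round weight standing on the step, and disturb nothing round the scale.

Things in the scene. Friction and masses are not known exactly. Their poses are not given: they have to be found in the camera images.
- scale: Bench spring scale, grey base plate 190 x 295 x 12 mm, fixed to the worktop. Origin on the worktop; its x points away from the operator's side (the way the weight is tipped), y left, z up. Plate spans x -95..95, y -165..130. Step and pan on the right; on the left a pedestal (x -13..57, y 57..113, up to z 98) carries the dial can (diameter 66).
- step_edge (a point): Middle of the upper edge of the aluminium step, on the pan's side; axes as the scale's. From here the step reaches 60 mm back to -x and 82 mm to either side; its top is 50 mm above the worktop, its drop to the empty pan 15 mm. The two weights stand on it.
- pan_centre (a point): Centre of the pan's upper face; axes as the scale's. Flat steel plate 116 (x) x 160 (y) mm, beginning 4 mm beyond the step's edge, top 35 mm above the worktop when empty. A fence 14 mm high runs along its far edge (inner side at x = +54). It sinks on a spring, 500 N/m: 3 to 7 mm under the square weight, whose mass (0.17 to 0.33 kg) is not known.
- pan (a joint): Sinking of the pan, m: 0 empty, 0.009 at the stop.
- needle (a joint): Angle of the needle, rad: 0 at the top of the dial (up the slope), growing clockwise as seen from in front of the dial. Driven by the pan, 300 rad per m of sinking, so about 1 to 2 rad under the square weight. It lies under a clear window and cannot be touched.
- bezel (a joint): Angle of the bezel, rad, same zero and sense as the needle: its bold zero bar is at the top of the dial at 0 and moves clockwise (seen from in front) as it grows. The bar is at the needle's point when this equals needle. Starts between -1.4 and 0.5; range -6.3..6.3. It stays where it is left (friction 0.03 N m).
- dial_centre (a point): Centre of the dial can's front face, 135 mm above the worktop, on the bezel's axis; axes as the scale's. The face is tilted 35 degrees from horizontal toward the operator: its outward normal is (-0.574, 0, 0.819) in the scale's frame.
- bezel_rim (a point): Centre of the bezel's outer rim, 26 mm out of the can's face along the normal; axes as the scale's. The bezel is a knurled dark steel ring, outside diameter 57, that stands 26 mm out of the face and turns about the normal; grip it across its diameter at any angle. In it is a white dial: 30 small divisions (0.209 rad each), a bold black bar (8.5 x 3.4 mm) at zero.
- needle_tip (a point): Point of the slim black needle, 19 mm from the dial's axis, 20.5 mm out of the can's face. The needle's short end is the thick one.
- zero_mark (a point): Middle of the bold zero bar on the turning dial, 19 mm from the axis, given at 20.5 mm out of the face; coincides with needle_tip at zero.
- square_weight: Plain steel square bar 36 x 36 x 72 mm on end on the step, in the left or right place, 80 mm from the round one. Origin at the centre of its underside; z along it; x toward the pan at the start (within 0.12 rad), so down once tipped. Its front is 2 to 8 mm behind the step's edge. A light push near its top tips it; its tail may stay caught on the step and need a push low over the step to drop flat.
- square_centre (a point): Centre of the square weight, 36 mm up its z.
- round_weight: Plain steel round weight, diameter 36, 72 mm high, standing on the step in the other place; origin at the centre of its underside. To be left standing.
- bottle: Amber glass bottle, diameter 86, 155 mm high, on the worktop left of the dial; origin at the centre of its underside. Bystander.
- vial: White vial with a coloured cap, diameter 33, 70 mm high, on the worktop in front of the dial; origin at the centre of its underside. Bystander.
- cup: White cup, diameter 61, 66 mm high, on the worktop right of the scale; origin at the centre of its underside. Bystander.
Things that resemble listed ones, but are neither listed nor needed, are in the scene too. Leave any blue or red look-alike of the square_weight alone.

How it is judged (in metres and radians):
On the way, in this order (a step that is already met when the one before it is completed fails the run):
1. the square weight lies flat on the pan, on the side that faced the pan, and is let go (angle between square_weight's own x axis and vertical above 3.04 rad and z of square_centre in the frame of pan_centre between 0.015 and 0.021 m and x of square_centre in the frame of pan_centre between -0.028 and 0.024 m and y of square_centre in the frame of pan_centre between -0.07 and 0.07 m and linear speed of square_weight below 0.01 m/s and contact force between each of the fingers, the arm and square_weight below 0.05 N), for 0.3 s.
2. the bezel's zero bar stands at the needle's point under that load, and the bezel is let go (all of step 1 and distance between needle_tip and zero_mark below 0.0021 m and contact force between the fingers and bezel below 0.05 N and contact force between the fingers and scale below 0.05 N), for 0.3 s.
At the end, for the whole second after the job is handed in: Square weight at rest, wholly and flat (0.1 rad) on the pan, the side that faced the pan down; zero bar within 2.1 mm (0.11 rad, half a division) of the needle's point; round weight, bottle, vial and cup upright within 15 mm of their start (all of step 2 and distance of each of round_weight, bottle, vial, cup from where it was at the start of the episode below 0.015 m and angle between each of round_weight, bottle, vial, cup's own z axis and vertical below 0.1 rad and angular speed of square_weight below 0.1 rad/s); the robot touches nothing.
It fails at once if the square weight is lifted (its centre over 0.125 m; 0.086 m at the start) (height (world z) of square_centre above 0.125 m).
It fails at once if the round weight is moved over 15 mm or tipped (distance of round_weight from where it was at the start of the episode above 0.015 m or angle between round_weight's own z axis and vertical above 0.2 rad).
It fails at once if bottle, vial or cup is moved over 15 mm or tipped (distance of any of bottle, vial, cup from where it was at the start of the episode above 0.015 m or angle between any of bottle, vial, cup's own z axis and vertical above 0.2 rad).
It also fails if it takes over 72 s, if anything falls off the work surface, if the arm or the gripper's body presses on something with over 40 N, if the wrist force passes 120 N, or if a joint passes its speed limit or range.

## Working session

There is one attempt and no reset: what is moved stays moved. The work goes in short steps, Python scripts to look and compute and a shell command to move; the robot and the scene stay as the last step left them, time stands still between calls to the robot, and variables do not carry over. Pictures are saved under pics/ and viewed, and the job is handed in when it is done.

```bash
ls; mkdir -p pics; python3 - <<'E'
from bench import sense, viewer, env
import cv2, numpy as np
np.set_printoptions(precision=4,suppress=True)
s=sense(); print(s)
for n in ["scene","side","wrist"]:
    cv2.imwrite(f"pics/a_{n}.png",viewer.snapshot(n)[:,:,::-1]); print(n,viewer.camera_model(n))
E
```

```text
pics
{'clock': 0.0, 'joint_positions': array([ 1.0993,  0.309 ,  1.6352, -0.    ,  1.1997, -0.0697]), 'qd': array([ 0.001 , -0.0006,  0.    ,  0.0007, -0.0017,  0.0003]), 'joint_torque': array([ -0.0011, -41.5261, -27.6659,  -0.0001,   0.0104,  -0.    ]), 'tcp_pos': array([244.1054, 574.4679, 230.0574]), 'orientation': array([-0.9095,  1.3749,  0.9076]), 'force': array([-0.3962,  0.1474,  0.1721]), 'wrist_torque': array([-0.038 , -0.0203,  0.0267]), 'finger_gap': 0.9993479200297751}
scene {'K': array([[395.542 ,   0.    , 279.7566],
       [  0.    , 395.542 , 206.0419],
       [  0.    ,   0.    ,   1.    ]]), 'R': array([[-0.7049, -0.7092, -0.0145],
       [-0.4386,  0.4518, -0.7769],
       [ 0.5575, -0.5413, -0.6295]]), 't': array([164.1616, 412.3177, 531.0551])}
side {'K': array([[447.8017,   0.    , 277.9738],
       [  0.    , 447.8017, 207.3863],
       [  0.    ,   0.    ,   1.    ]]), 'R': array([[-0.9901, -0.1403, -0.0084],
       [-0.056 ,  0.4488, -0.8919],
       [ 0.1289, -0.8826, -0.4522]]), 't': array([437.2067, 240.4233, 619.2255])}
wrist {'K': array([[344.3489,   0.    , 279.3632],
       [  0.    , 344.3489, 206.178 ],
       [  0.    ,   0.    ,   1.    ]]), 'mount': array([[  -0.0009,   -0.2705,    0.9627, -143.7999],
       [  -0.0003,   -0.9627,   -0.2705,   69.1851],
       [   1.    ,   -0.0005,    0.0008,    0.5254],
       [   0.    ,    0.    ,    0.    ,    1.    ]])}
```

View pics/a_scene.png

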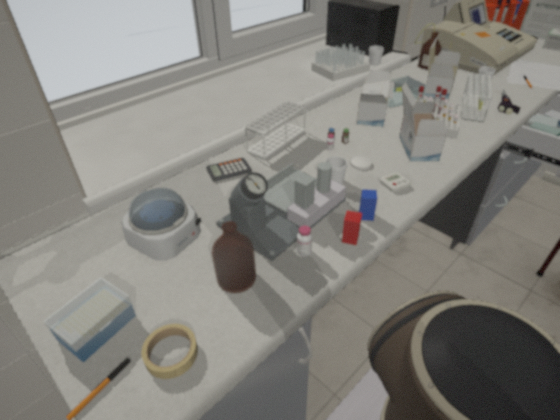

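View pics/a_side.png

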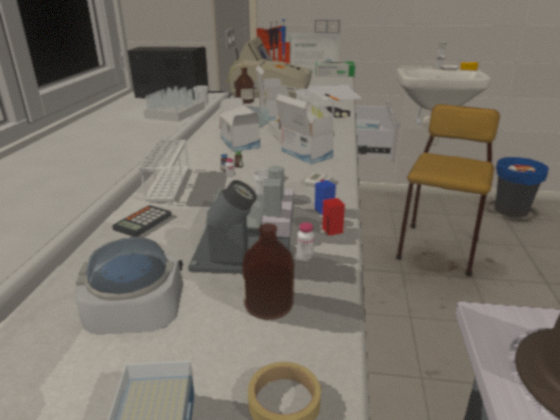

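View pics/a_wrist.png

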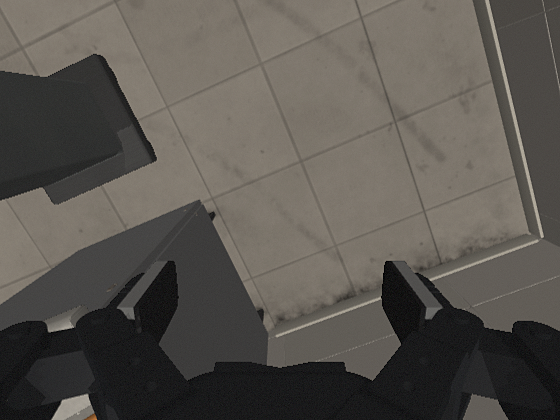

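```bash
cat > h.py <<'E'
import numpy as np, cv2
from scipy.spatial.transform import Rotation as Rn
from bench import sense, viewer, env
np.set_printoptions(precision=3,suppress=True)
def cam(n,s=None):
    m=viewer.camera_model(n); K=np.array(m["K"])
    if "R" in m: return K,np.array(m["R"]),np.array(m["t"])
    M=np.array(m["mount"]); s=s or sense()
    Rt=Rn.from_rotvec(s["orientation"]).as_matrix(); T=np.array(s["tcp_pos"])
    Rc=Rt@M[:3,:3]; c=Rt@M[:3,3]+T
    return K,Rc.T,-Rc.T@c
def ray(C,uv):
    K,R,t=C; d=R.T@np.linalg.solve(K,np.array([*uv,1.])); return -R.T@t,d/np.linalg.norm(d)
def onz(C,uv,z):
    c,d=ray(C,uv); return c+d*(z-c[2])/d[2]
def proj(C,X):
    K,R,t=C; p=K@(R@np.asarray(X,float)+t); return p[:2]/p[2]
def tri(C1,u1,C2,u2):
    c1,d1=ray(C1,u1);c2,d2=ray(C2,u2)
    A=np.stack([d1,-d2],1); x=np.linalg.lstsq(A,c2-c1,rcond=None)[0]
    p,q=c1+d1*x[0],c2+d2*x[1]; return (p+q)/2,np.linalg.norm(p-q)
def crop(img,x0,y0,w,h,k): 
    return cv2.resize(img[y0:y0+h,x0:x0+w],None,fx=k,fy=k,interpolation=cv2.INTER_CUBIC)
E
python3 - <<'E'
from h import *
s=sense();print(Rn.from_rotvec(s["orientation"]).as_matrix())
for n in["scene","side"]:
    C=cam(n);print(n,-C[1].T@C[2])
a=cv2.imread("pics/a_scene.png");cv2.imwrite("pics/a_scene_c.png",crop(a,205,120,200,150,4))
a=cv2.imread("pics/a_side.png");cv2.imwrite("pics/a_side_c.png",crop(a,180,150,200,150,4))
C=cam("scene")
for uv in[(255,183),(305,195),(324,180)]: print(onz(C,uv,120))
E
```

```text
[[-0.001 -0.92   0.391]
 [-0.002  0.391  0.92 ]
 [-1.     0.    -0.002]]
scene [  0.485 217.568 656.992]
side [366.533 499.935 498.108]
[ 577.829 -264.078  120.   ]
[ 463.393 -310.967  120.   ]
[ 470.399 -384.587  120.   ]
```

View pics/a_scene_c.png

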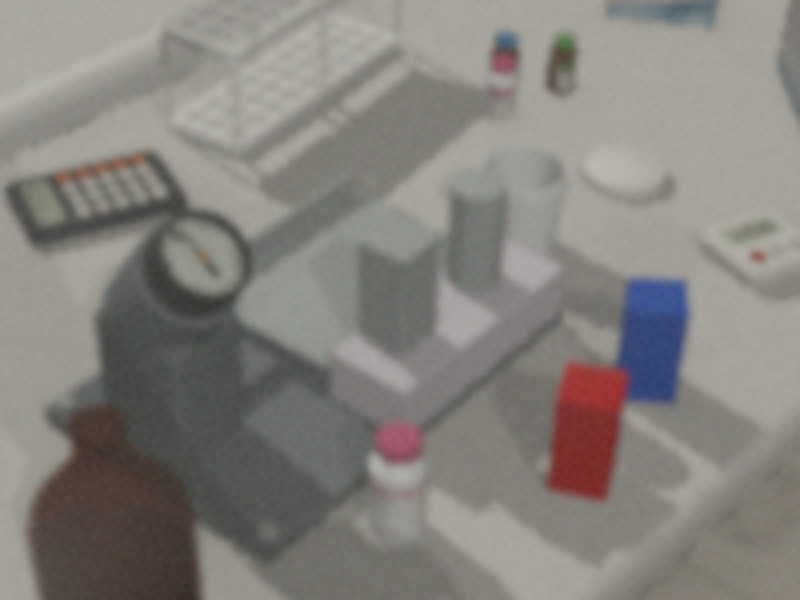

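View pics/a_side_c.png

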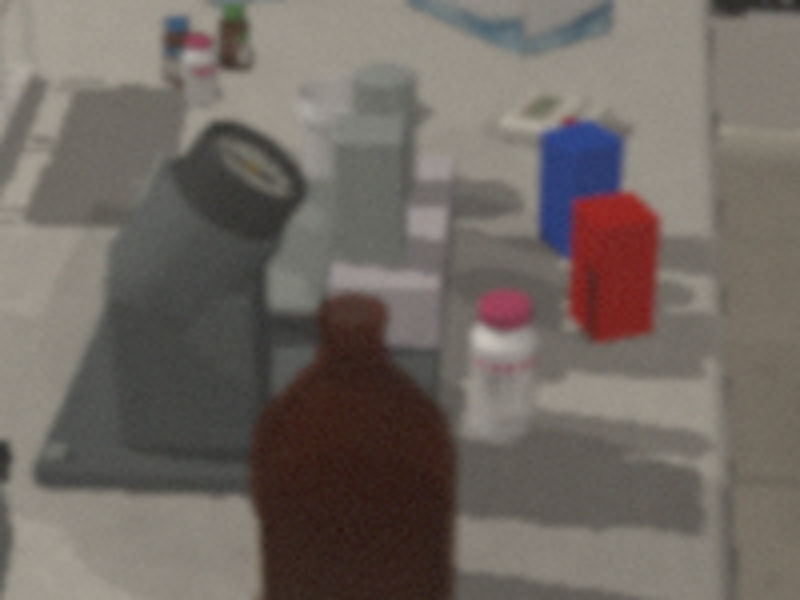

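```bash
python3 -m creep '{"offset":[[-6,-5,-6],[-10,-10,-12],[-10,-14,-18],[-10,-18,-24],[-10,-22,-30]],"roll":[0,0,0,0,0],"grip":[1,1,1,1,1]}'; python3 -m creep '{"offset":[[0,-4,-5],[0,-8,-10],[0,-12,-15],[0,-16,-20],[0,-20,-25]],"roll":[0,0,0,0,0],"grip":[1,1,1,1,1]}'
```

```text
clock: 0.78
tcp_pos: [313.3, 292.7, 326.3]
orientation: [-0.91, 1.373, 0.908]
force: [1.1, -0.4, 0.4]
finger_gap: 0.999
clock: 1.4
tcp_pos: [397.3, -8.4, 326.9]
orientation: [-0.91, 1.372, 0.907]
force: [1.6, 0.4, 0.1]
finger_gap: 0.995
```

```bash
python3 -m creep '{"offset":[[0,-3,-5],[0,-6,-10],[0,-9,-15],[0,-12,-20],[0,-15,-25]],"roll":[-0.1,-0.2,-0.3,-0.4,-0.4],"grip":[1,1,1,1,1]}'; python3 - <<'E'
from h import *
s=sense();cv2.imwrite("pics/b_wrist.png",viewer.snapshot("wrist")[:,:,::-1])
np.save("b_pose.npy",np.r_[s["tcp_pos"],s["orientation"]]);print(s["tcp_pos"],s["orientation"],s["joint_positions"])
E
```

```text
clock: 2.02
tcp_pos: [437.6, -299.0, 327.0]
orientation: [-1.21, 1.209, 1.207]
force: [1.2, 0.6, 0.2]
finger_gap: 1.001
[ 437.604 -298.99   326.984] [-1.21   1.209  1.207] [-0.682  0.046  1.747  0.001  1.347 -2.252]
```

View pics/b_wrist.png

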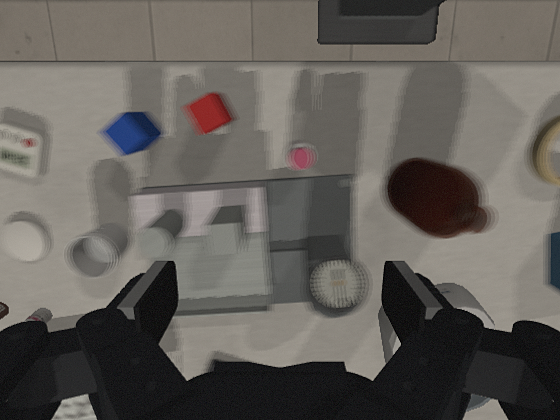

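```bash
python3 - <<'E'
from h import *
s=sense();I=viewer.snapshot("wrist")[:,:,::-1];cv2.imwrite("pics/b2.png",I)
cv2.imwrite("pics/b2c.png",crop(I,60,80,330,245,2.4));cv2.imwrite("pics/b2d.png",crop(I,300,245,80,75,8))
np.save("b_pose.npy",np.r_[s["tcp_pos"],s["orientation"]]);print(s["tcp_pos"],s["orientation"],s["clock"])
E
```

```text
[ 438.193 -306.148  326.573] [-1.213  1.216  1.2  ] 2.075
```

View pics/b2c.png

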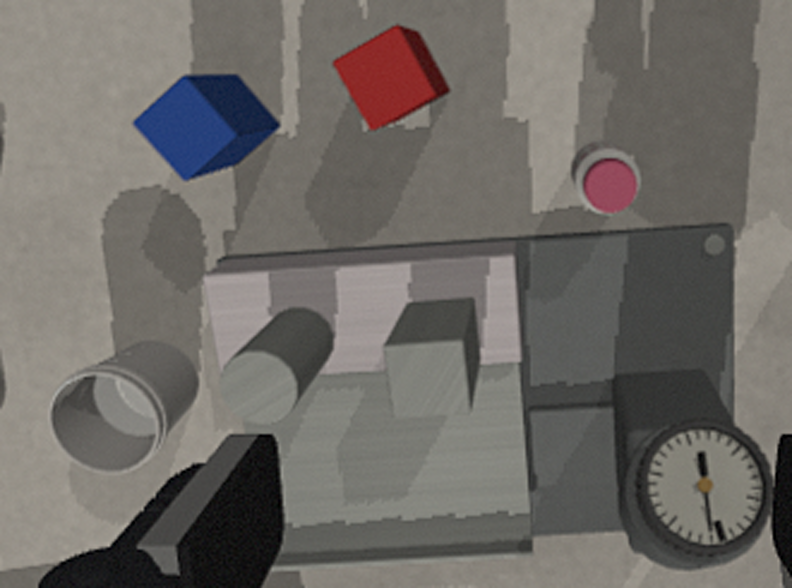

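View pics/b2d.png

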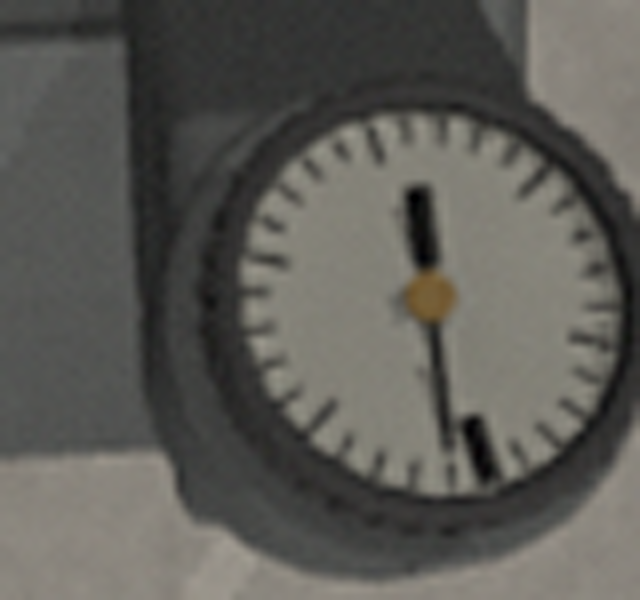

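```bash
python3 - <<'E'
from h import *
p=np.load("b_pose.npy");s={"tcp_pos":p[:3],"orientation":p[3:]};C=cam("wrist",s)
f=lambda x,y,z:onz(C,(x/2.4+60,y/2.4+80),z)
print("plate nearleft",f(730,226,12)," nearmid",f(520,240,12))
print("plate near right",f(222,258,12))
print("step nearR",f(205,273,50),"nearL",f(515,256,50),"edgeL",f(521,362,50))
print("sq top: ",[f(x,y,122) for x,y in[(386,348),(470,342),(473,412),(394,417)]])
print("round top",f(260,388,122))
print("pan farleft",f(530,550,50), "pan side",f(524,370,35))
print("vial cap",f(610,185,70),"cup",f(108,422,66),"red top",[f(x,y,72) for x,y in[(335,64),(400,26),(437,90),(374,130)]])
print("blue top",[f(x,y,72) for x,y in[(135,124),(192,75),(237,132),(186,180)]])
print("bezel centre",f(704,485,153))
E
```

```text
plate nearleft [ 454.493 -193.75    12.   ]  nearmid [ 462.067 -311.511   12.   ]
plate near right [ 471.905 -481.243   12.   ]
step nearR [ 471.395 -476.331   50.   ] nearL [ 462.807 -313.536   50.   ] edgeL [ 521.322 -310.815   50.   ]
sq top:  [array([ 488.466, -369.72 ,  122.   ]), array([ 485.741, -332.21 ,  122.   ]), array([ 519.32 , -331.639,  122.   ]), array([ 521.724, -367.776,  122.   ])]
round top [ 507.433 -427.785  122.   ]
pan farleft [ 636.526 -306.407   50.   ] pan side [ 531.52  -309.416   35.   ]
vial cap [ 423.38  -266.831   70.   ] cup [ 548.919 -530.668   66.   ] red top [array([ 366.536, -395.704,   72.   ]), array([ 349.976, -364.744,   72.   ]), array([ 378.444, -348.769,   72.   ]), array([ 396.642, -379.259,   72.   ])]
blue top [array([ 393.344, -492.459,   72.   ]), array([ 371.119, -462.789,   72.   ]), array([ 397.28 , -444.396,   72.   ]), array([ 419.883, -471.344,   72.   ])]
bezel centre [ 539.59  -231.736  153.   ]
```

```bash
python3 -m creep '{"offset":[[5,-1,-1.5],[10,-2,-3],[14,-2.7,-4.4],[17,-2.7,-4.4],[18,-2.7,-4.4]],"roll":[-0.05,-0.05,-0.05,-0.05,-0.05],"grip":[0,0,0,0,0]}'; python3 - <<'E'
from h import *
s=sense();I=viewer.snapshot("wrist")[:,:,::-1];cv2.imwrite("pics/c.png",I);print(s["tcp_pos"],Rn.from_rotvec(s["orientation"]).as_matrix())
C=cam("side");I=viewer.snapshot("side")[:,:,::-1];cv2.imwrite("pics/c2.png",crop(I,180,130,200,150,4))
E
```

```text
clock: 2.75
tcp_pos: [463.0, -344.8, 143.8]
orientation: [-1.239, 1.19, 1.244]
force: [-0.9, -0.1, -0.0]
finger_gap: -0.002
[ 462.952 -344.818  143.773] [[-0.003 -0.999 -0.044]
 [ 0.001 -0.044  0.999]
 [-1.     0.003  0.001]]
```

View pics/c.png

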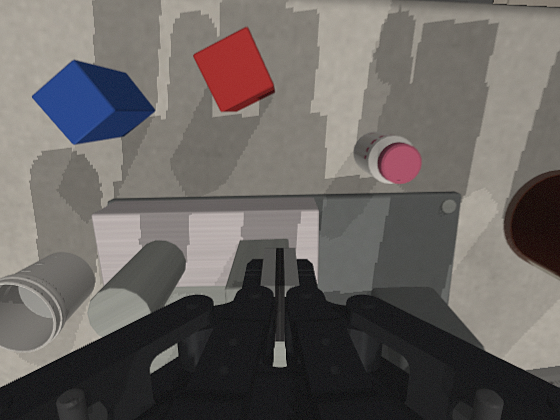

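View pics/c2.png

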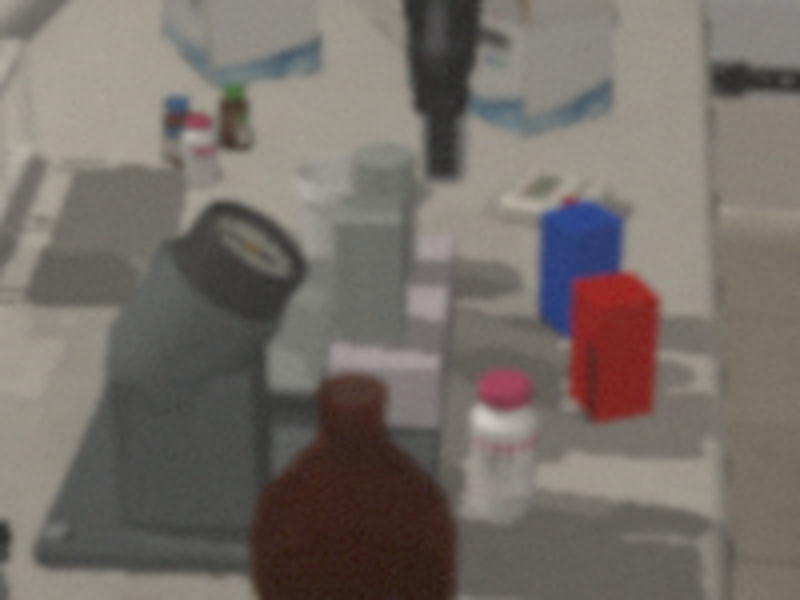

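```bash
python3 -m creep '{"offset":[[3.6,0,-0.5],[3.6,0,-0.5],[3.6,-0.6,-0.5],[3.6,-0.8,-0.5]],"roll":[0,0,0,0],"grip":[0,0,0,0]}'; python3 -m creep '{"offset":[[0,-0.6,0],[0,-1.2,0],[0,-1.8,0],[0,-2.4,0],[0,-2.4,0]],"roll":[0,0,0,0,0],"grip":[0,0,0,0,0]}'; python3 - <<'E'
from h import *
I=viewer.snapshot("side")[:,:,::-1];cv2.imwrite("pics/d2.png",crop(I,180,130,200,150,4))
E
```

```text
clock: 3.35
tcp_pos: [473.8, -351.3, 111.8]
orientation: [-1.246, 1.189, 1.239]
force: [-0.5, 0.2, 1.3]
finger_gap: -0.002
clock: 3.98
tcp_pos: [498.4, -350.1, 111.7]
orientation: [-1.246, 1.189, 1.239]
force: [0.3, -0.5, -0.1]
finger_gap: -0.001
```

View pics/d2.png

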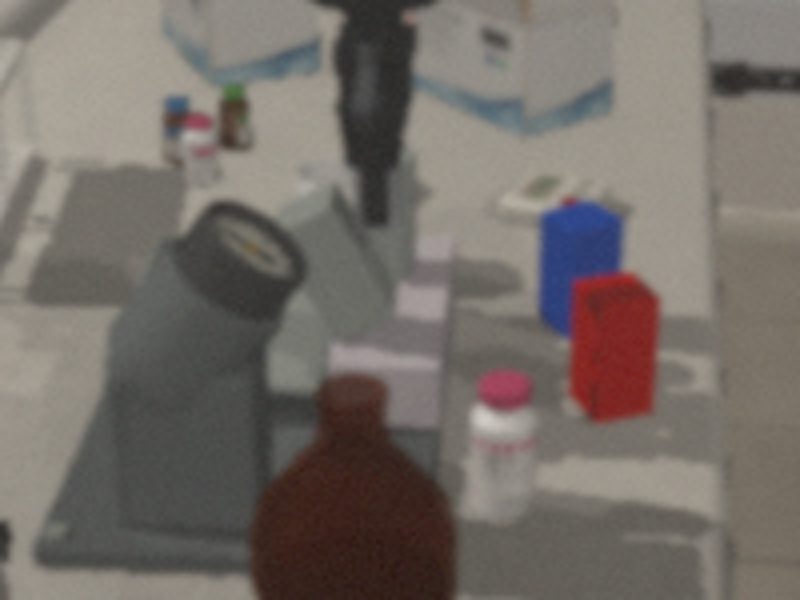

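```bash
python3 -m creep '{"offset":[[0,-0.4,0],[0,-0.8,0],[0,-0.8,0]],"roll":[0,0,0],"grip":[0,0,0]}'; python3 - <<'E'
from h import *
I=viewer.snapshot("side")[:,:,::-1];cv2.imwrite("pics/e2.png",crop(I,180,130,200,150,4))
E
```

```text
clock: 4.4
tcp_pos: [506.4, -349.8, 111.7]
orientation: [-1.246, 1.189, 1.239]
force: [0.1, 0.4, -0.2]
finger_gap: -0.0
```

View pics/e2.png

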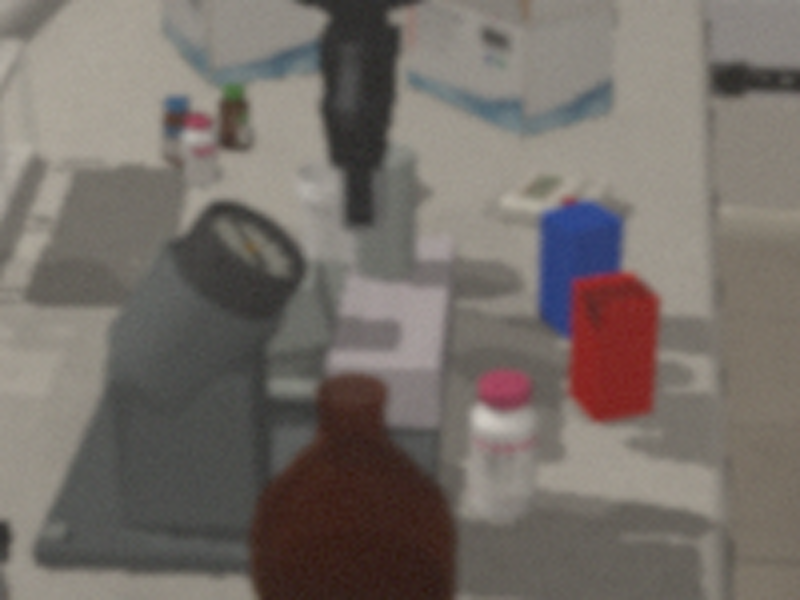

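```bash
python3 -m creep '{"offset":[[-3,3,0],[-8,7,0],[-11,9,0],[-13,9,0],[-13,9,0]],"roll":[0,0,0,0,0],"grip":[0,0,0,0,0]}'; python3 - <<'E'
from h import *
s=sense();I=viewer.snapshot("wrist")[:,:,::-1];cv2.imwrite("pics/f.png",I)
cv2.imwrite("pics/fc.png",crop(I,60,80,330,245,2.4));
np.save("f_pose.npy",np.r_[s["tcp_pos"],s["orientation"]]);print(s["tcp_pos"],s["clock"])
E
```

```text
clock: 5.08
tcp_pos: [416.7, -354.4, 243.8]
orientation: [-1.25, 1.189, 1.234]
force: [0.0, 0.1, -0.6]
finger_gap: 0.004
[ 416.745 -354.447  243.804] 5.075
```

View pics/f.png

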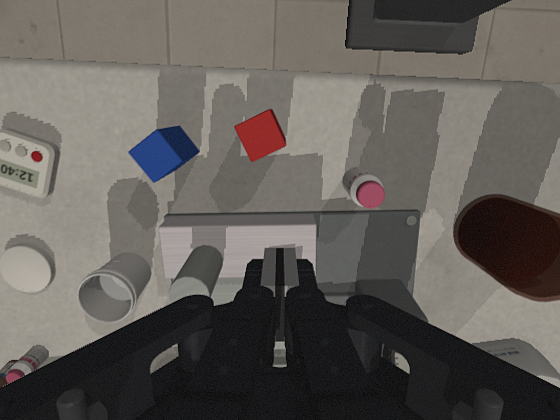

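```bash
python3 -m creep '{"offset":[[-4,0,1],[-8,-1,3],[-8,-2,3],[-8,-2,3]],"roll":[0,0,0,0],"grip":[1,1,1,1]}'; python3 - <<'E'
from h import *
s=sense();I=viewer.snapshot("wrist")[:,:,::-1];cv2.imwrite("pics/g.png",I)
cv2.imwrite("pics/gc.png",crop(I,130,140,270,200,2.9));
np.save("g_pose.npy",np.r_[s["tcp_pos"],s["orientation"]]);print(s["tcp_pos"],s["clock"])
E
```

```text
clock: 5.62
tcp_pos: [434.6, -321.7, 320.0]
orientation: [-1.246, 1.189, 1.241]
force: [-0.3, -0.0, 0.1]
finger_gap: 0.847
[ 434.559 -321.741  320.021] 5.625
```

View pics/gc.png

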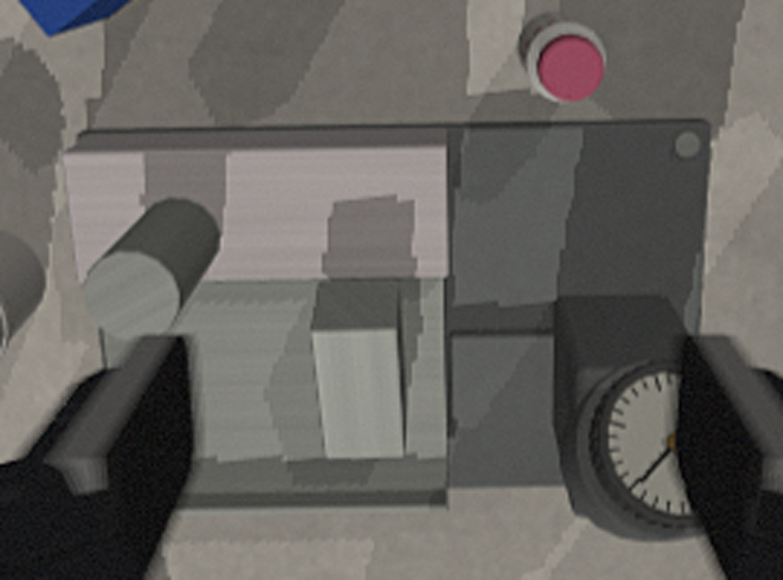

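```bash
python3 - <<'E'
from h import *
p=np.load("g_pose.npy");s={"tcp_pos":p[:3],"orientation":p[3:]};C=cam("wrist",s)
f=lambda x,y,z:onz(C,(x/2.9+130,y/2.9+140),z)
print("edgeL",f(447,277,50),"nearL",f(447,146,50),"nearR",f(65,152,50))
for z in(66,75,84):
  a,b,c,d=[f(x,y,z) for x,y in[(312,328),(398,328),(405,457),(326,459)]]
  print(z,a,b,c,d,np.linalg.norm(a-b),np.linalg.norm(c-d),np.linalg.norm(b-c))
for z in(30,40,50):print(f(318,280,z),f(400,279,z))
E
```

```text
edgeL [ 520.929 -311.476   50.   ] nearL [ 461.729 -314.415   50.   ] nearR [ 471.902 -476.885   50.   ]
66 [ 540.989 -368.849   66.   ] [ 539.252 -331.858   66.   ] [ 601.436 -326.467   66.   ] [ 604.115 -361.768   66.   ] 37.03237167900795 35.4020823781696 62.41744765050348
75 [ 537.021 -367.827   75.   ] [ 535.322 -331.672   75.   ] [ 596.1   -326.404   75.   ] [ 598.718 -360.906   75.   ] 36.19446182584388 34.601060129194664 61.005164504043336
84 [ 533.052 -366.805   84.   ] [ 531.393 -331.487   84.   ] [ 590.763 -326.34    84.   ] [ 593.321 -360.043   84.   ] 35.35655197267986 33.800037880219826 59.59288135758331
[ 532.708 -370.473   30.   ] [ 530.439 -332.563   30.   ]
[ 528.855 -369.394   40.   ] [ 526.638 -332.358   40.   ]
[ 525.002 -368.314   50.   ] [ 522.838 -332.153   50.   ]
```

```bash
python3 - <<'E'
from h import *
I=viewer.snapshot("scene")[:,:,::-1];cv2.imwrite("pics/g2.png",crop(I,230,140,130,100,6))
I=viewer.snapshot("side")[:,:,::-1];cv2.imwrite("pics/g3.png",crop(I,200,150,130,100,6))
E
```

```text
(no output)
```

View pics/g2.png

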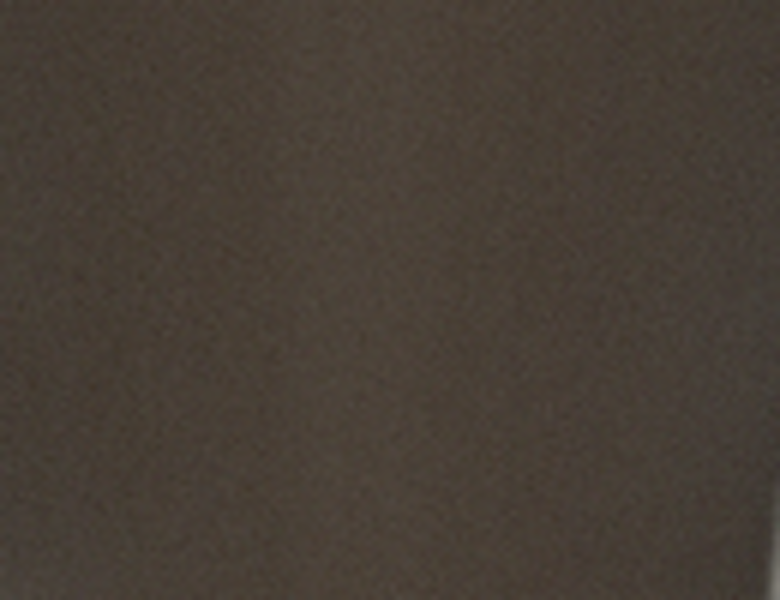

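View pics/g3.png

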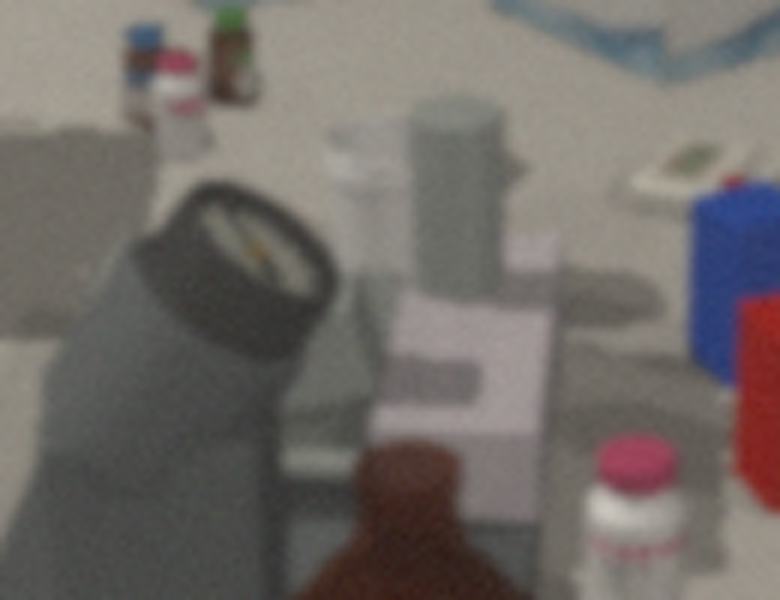

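```bash
python3 -m creep '{"offset":[[5,-2,-1],[10,-4,-2],[15,-5.5,-3],[20,-5.5,-3],[21,-5.5,-3]],"roll":[0,0,0,0,0],"grip":[0,0,0,0,0]}'; python3 -m creep '{"offset":[[0,0,0]],"roll":[0],"grip":[0]}'
```

```text
clock: 6.4
tcp_pos: [485.6, -347.1, 103.7]
orientation: [-1.233, 1.191, 1.252]
force: [0.2, -0.5, 0.3]
finger_gap: 0.003
clock: 6.52
tcp_pos: [485.3, -347.2, 103.4]
orientation: [-1.232, 1.191, 1.252]
force: [-0.1, -0.4, 0.6]
finger_gap: 0.0
```

```bash
python3 -m creep '{"offset":[[2.5,0,-0.2],[4.8,0,-0.3],[4.8,0,-0.3],[4.8,-0.8,-0.3],[4.8,-1.6,-0.3]],"roll":[0,0,0,0,0],"grip":[0,0,0,0,0]}'; python3 -m creep '{"offset":[[0,-0.6,0],[0,-1.2,0],[0,-1.9,0],[0,-2.4,0],[0,-2.4,0]],"roll":[0,0,0,0,0],"grip":[0,0,0,0,0]}'; python3 - <<'E'
from h import *
I=viewer.snapshot("side")[:,:,::-1];cv2.imwrite("pics/i3.png",crop(I,200,150,130,100,6))
E
```

```text
clock: 7.15
tcp_pos: [502.9, -350.3, 57.5]
orientation: [-1.235, 1.191, 1.248]
force: [-0.4, -0.4, 0.1]
finger_gap: 0.001
clock: 7.78
tcp_pos: [527.4, -349.2, 57.2]
orientation: [-1.236, 1.19, 1.248]
force: [-0.3, 0.0, -0.7]
finger_gap: -0.001
```

View pics/i3.png

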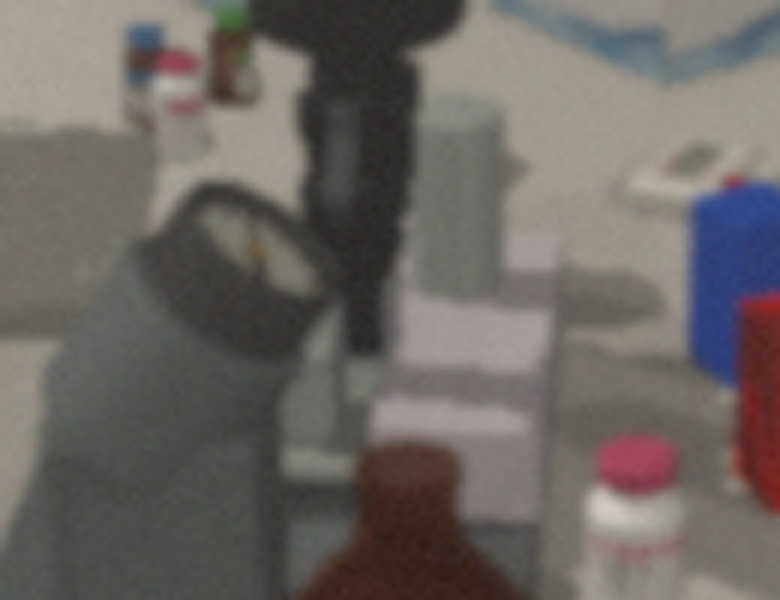

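```bash
python3 -m creep '{"offset":[[0,1.5,0],[-4,3,0],[-10,5,1],[-16,7,2],[-22,9,3]],"roll":[0,0,0,0,0],"grip":[0,0,0,0.5,1]}';  python3 -m creep '{"offset":[[-2,0,0],[-4,0,1],[-4,0,1],[-4,0,1]],"roll":[0,0,0,0],"grip":[1,1,1,1]}'; python3 - <<'E'
from h import *
s=sense();I=viewer.snapshot("wrist")[:,:,::-1];cv2.imwrite("pics/j.png",I)
cv2.imwrite("pics/jc.png",crop(I,130,140,270,200,2.9));
np.save("j_pose.npy",np.r_[s["tcp_pos"],s["orientation"]]);print(s["tcp_pos"],s["clock"])
E
```

```text
clock: 8.45
tcp_pos: [437.0, -324.2, 275.1]
orientation: [-1.235, 1.191, 1.248]
force: [0.7, -0.8, -0.2]
finger_gap: 0.42
clock: 8.95
tcp_pos: [435.9, -314.2, 314.0]
orientation: [-1.233, 1.192, 1.249]
force: [0.5, -0.5, -0.8]
finger_gap: 1.001
[ 435.911 -314.177  314.034] 8.95
```

View pics/jc.png

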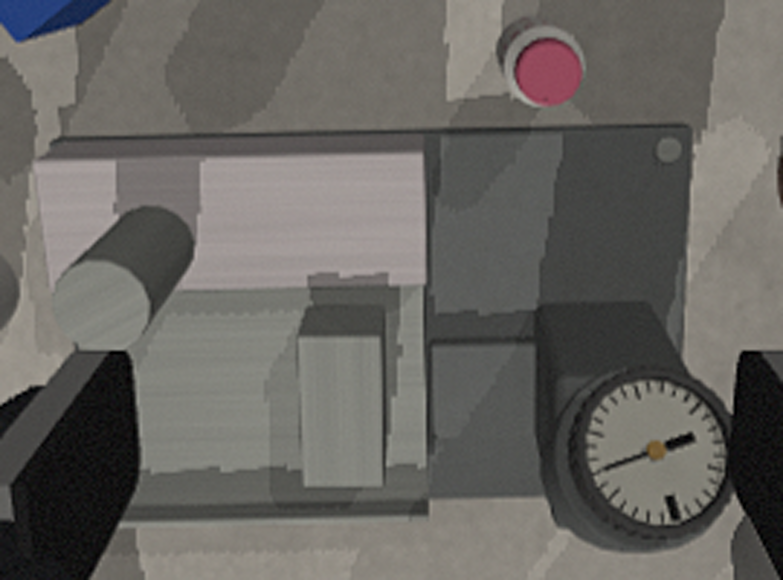

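```bash
cat >> h.py <<'E'
PSI=0.050
U=np.array([.819*np.cos(PSI),.819*np.sin(PSI),.574]);N=np.array([-.574*np.cos(PSI),-.574*np.sin(PSI),.819]);RR=np.cross(U,N)
def onpl(C,uv,P):
    c,d=ray(C,uv); return c+d*((P-c)@N)/(d@N)
def dial(C,hub,needle,bar,z=151.8):
    H=onz(C,hub,z)
    a=lambda uv:(lambda v:(np.arctan2(v@RR,v@U),np.linalg.norm(v)))(onpl(C,uv,H)-H)
    return H,a(needle),a(bar)
def load(n):
    p=np.load(n);return cam("wrist",{"tcp_pos":p[:3],"orientation":p[3:]})
E
python3 - <<'E'
from h import *
C=load("j_pose.npy")
f=lambda x,y,z:onz(C,(x/2.9+130,y/2.9+140),z)
g=lambda x,y:(x/2.9+130,y/2.9+140)
for z in (66,):
  P=[f(x,y,z) for x,y in[(299,336),(383,334),(383,487),(304,488)]];print(P,np.linalg.norm(P[0]-P[1]),np.linalg.norm(P[2]-P[1]),np.mean(P,0))
print("edgeL",f(427,283,50),"nearL",f(424,150,50),"nearR",f(36,159,50), "round",f(102,305,122),"vial",f(548,73,70))
print("plate corner",f(690,126,12),"pan far left",f(427,515,45))
print(dial(C,g(655,450),g(590,473),g(673,507)))
I=cv2.imread("pics/j.png");cv2.imwrite("pics/jd.png",crop(I,315,255,80,75,8))
E
```

```text
[array([ 540.45 , -364.384,   66.   ]), array([ 538.107, -328.869,   66.   ]), array([ 611.113, -326.725,   66.   ]), array([ 612.982, -361.644,   66.   ])] 35.592026135769466 73.03701101976753 [ 575.663 -345.405   66.   ]
edgeL [ 520.373 -310.953   50.   ] nearL [ 461.241 -314.632   50.   ] nearR [ 471.82 -476.97   50.  ] round [ 506.696 -428.423  122.   ] vial [ 423.888 -267.58    70.   ]
plate corner [ 453.683 -193.741   12.   ] pan far left [ 638.137 -306.134   45.   ]
(array([ 540.079, -231.879,  151.8  ]), (np.float64(1.256437041718666), np.float64(23.925277643449107)), (np.float64(-0.2353667585439203), np.float64(19.217601087359284)))
```

View pics/jd.png

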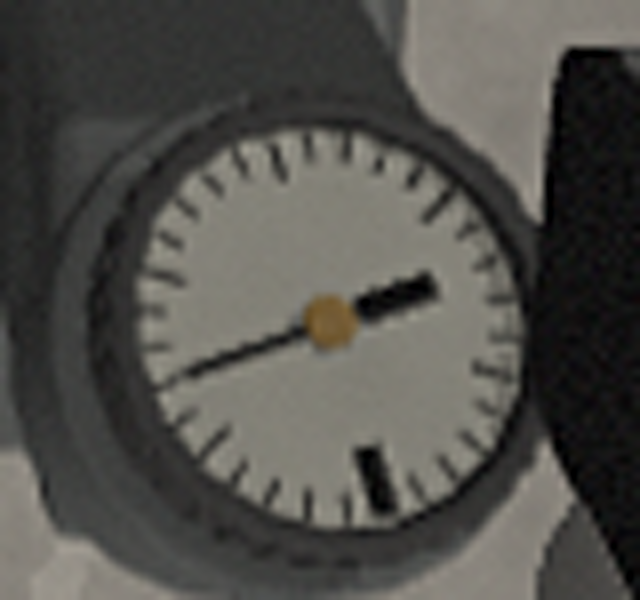

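```bash
python3 - <<'E'
from h import *
C=load("j_pose.npy")
I=cv2.imread("pics/j.png");h=cv2.cvtColor(I,cv2.COLOR_BGR2HSV)
C2=load("b_pose.npy");J=cv2.imread("pics/b2.png");cv2.imwrite("pics/b2e.png",crop(J,360,120,160,130,5))
for z in(0,60,100,155):print(z,onz(C2,(480,217),z),onz(C2,(390,190),z),onz(C2,(430,155),z))
M=Rn.from_rotvec(sense()["orientation"]).as_matrix();p=np.array(sense()["tcp_pos"])
print(M.T@(np.array([542,-232,200])-p)/10)
E
```

```text
0 [519.21  -22.224   0.   ] [ 479.311 -153.437    0.   ] [ 430.739 -103.297    0.   ]
60 [500.042 -58.154  60.   ] [ 465.234 -172.623   60.   ] [ 422.86  -128.881   60.   ]
100 [487.264 -82.107 100.   ] [ 455.849 -185.414  100.   ] [ 417.608 -145.938  100.   ]
155 [ 469.693 -115.043  155.   ] [ 442.946 -203.002  155.   ] [ 410.385 -169.39   155.   ]
[ 11.299 -11.056   7.684]
```

View pics/b2e.png

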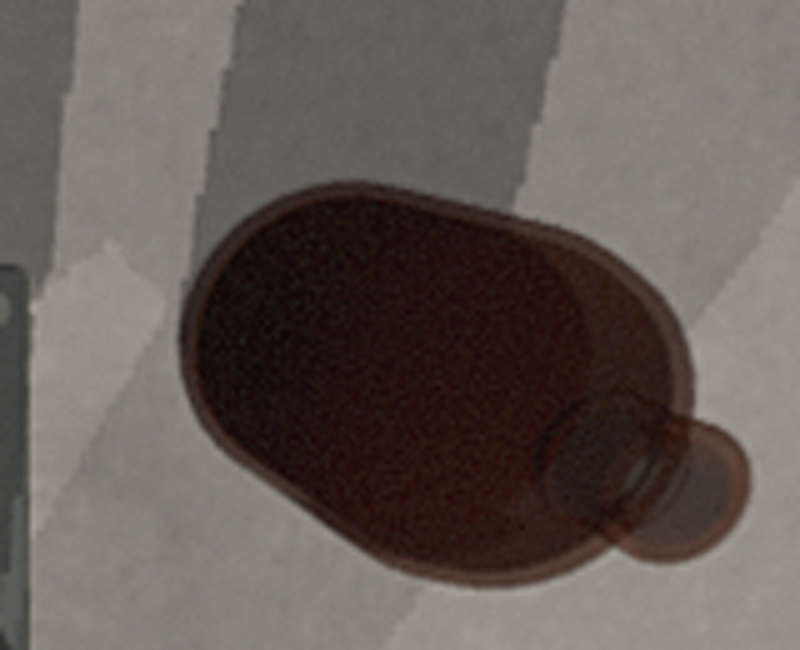

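```bash
python3 -m creep '{"offset":[[3,-4,3],[6,-8,6],[10,-11,7.7],[11.3,-11.1,7.7],[11.3,-11.1,7.7]],"roll":[-0.15,-0.3,-0.45,-0.45,-0.45],"grip":[1,1,1,1,1]}'; python3 - <<'E'
from h import *
s=sense();print(s["tcp_pos"],s["joint_positions"]);M=Rn.from_rotvec(s["orientation"]).as_matrix()
print(M, M.T@(np.array([542,-232,140])-s["tcp_pos"])/10)
I=viewer.snapshot("wrist")[:,:,::-1];cv2.imwrite("pics/k.png",I)
E
```

```text
clock: 9.62
tcp_pos: [540.7, -231.5, 197.6]
orientation: [-1.548, 0.936, 1.576]
force: [-0.2, -0.2, 0.1]
finger_gap: 1.001
[ 540.705 -231.536  197.573] [-0.478  0.281  1.741 -0.001  1.135 -2.541]
[[-0.014 -0.881 -0.472]
 [ 0.007 -0.472  0.881]
 [-1.     0.009  0.013]] [ 5.754 -0.146 -0.175]
```

View pics/k.png

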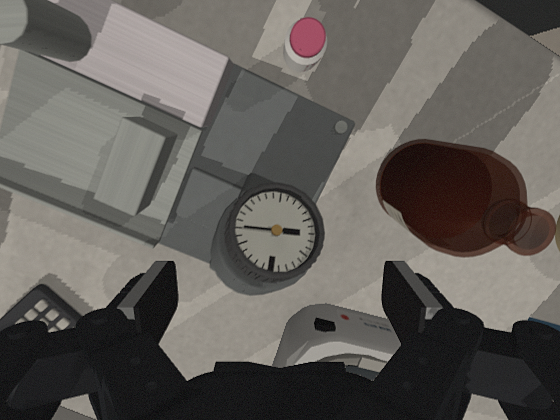

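```bash
python3 -m creep '{"offset":[[4,-0.1,-0.1],[5.7,-0.1,-0.1],[5.7,-0.1,-0.1],[5.7,-0.1,-0.1],[5.7,-0.1,-0.1]],"roll":[0,0,0,0,0],"grip":[1,1,0.8,0.6,0]}'; python3 -m creep '{"offset":[[0,0,0],[0,0,0]],"roll":[0,0],"grip":[0,0]}'; python3 - <<'E'
from h import *
s=sense();I=viewer.snapshot("wrist")[:,:,::-1];cv2.imwrite("pics/l.png",I);print(s["wrist_torque"])
E
```

```text
clock: 10.3
tcp_pos: [542.3, -232.8, 144.6]
orientation: [-1.551, 0.937, 1.573]
force: [-3.1, 1.8, 5.7]
finger_gap: 0.63
clock: 10.55
tcp_pos: [542.3, -232.7, 144.7]
orientation: [-1.551, 0.937, 1.573]
force: [-1.4, -0.5, -0.0]
finger_gap: 0.631
[0.249 0.273 0.081]
```

View pics/l.png

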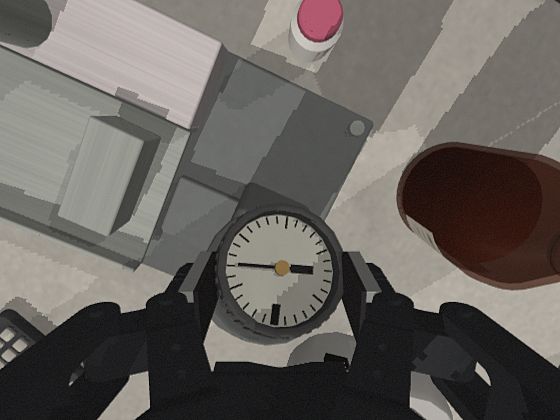

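```bash
python3 -m creep '{"offset":[[0,0,0],[0,0,0],[0,0,0],[0,0,0]],"roll":[0.1,0.2,0.3,0.4],"grip":[0,0,0,0]}'; python3 - <<'E'
from h import *
s=sense();I=viewer.snapshot("wrist")[:,:,::-1];cv2.imwrite("pics/m.png",I);print(s["wrist_torque"])
E
```

```text
clock: 11.1
tcp_pos: [541.7, -232.7, 146.0]
orientation: [-1.266, 1.17, 1.289]
force: [-7.3, -1.4, 11.4]
finger_gap: 0.626
[1.013 1.366 0.904]
```

View pics/m.png

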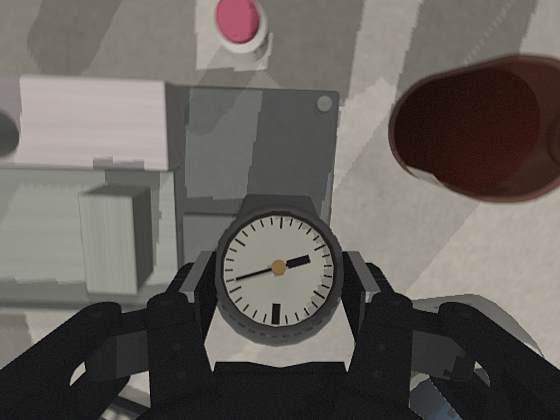

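```bash
python3 -m creep '{"offset":[[0,0,0],[0,0,0],[0,0,0],[0,0,0],[0,0,0]],"roll":[0.1,0.2,0.3,0.4,0.5],"grip":[0,0,0,0,0]}'; python3 - <<'E'
from h import *
s=sense();I=viewer.snapshot("wrist")[:,:,::-1];cv2.imwrite("pics/n.png",I);print(s["wrist_torque"])
E
```

```text
clock: 11.78
tcp_pos: [541.2, -232.7, 147.5]
orientation: [-0.891, 1.386, 0.912]
force: [-5.3, 0.7, 8.2]
finger_gap: 0.614
[1.536 0.342 0.965]
```

View pics/n.png

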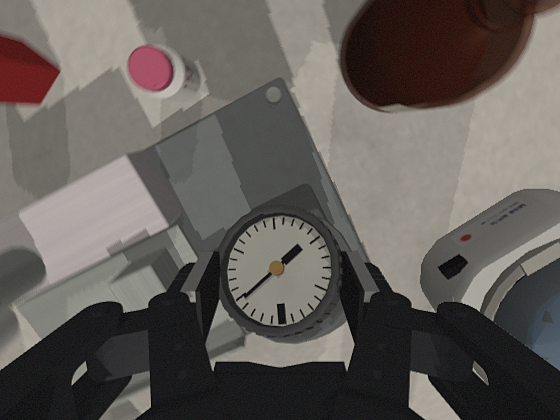

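```bash
python3 -m creep '{"offset":[[0,0,0],[0,0,0],[0,0,0],[0,0,0],[0,0,0]],"roll":[0,0,-0.15,-0.3,-0.45],"grip":[1,1,1,1,1]}'; python3 -m creep '{"offset":[[0,0,0],[0,0,0],[0,0,0],[0,0,0],[0,0,0]],"roll":[-0.1,-0.25,-0.4,-0.5,-0.5],"grip":[1,1,1,1,1]}'; python3 - <<'E'
from h import *
s=sense();print(s["tcp_pos"],s["joint_positions"]);M=Rn.from_rotvec(s["orientation"]).as_matrix()
print(M, M.T@(np.array([542,-232,144])-s["tcp_pos"])/10)
np.save("o_pose.npy",np.r_[s["tcp_pos"],s["orientation"]])
I=viewer.snapshot("wrist")[:,:,::-1];cv2.imwrite("pics/o.png",I);cv2.imwrite("pics/oc.png",crop(I,200,190,160,150,5))
E
```

```text
clock: 12.45
tcp_pos: [541.8, -232.9, 147.7]
orientation: [-1.228, 1.196, 1.251]
force: [-0.2, 0.1, 1.0]
finger_gap: 0.999
clock: 13.08
tcp_pos: [542.4, -233.0, 147.8]
orientation: [-1.583, 0.906, 1.607]
force: [0.7, -0.6, 1.4]
finger_gap: 1.002
[ 542.39  -233.011  147.802] [-0.479  0.341  1.773 -0.002  1.041 -2.588]
[[-0.012 -0.858 -0.513]
 [ 0.005 -0.513  0.858]
 [-1.     0.008  0.011]] [ 0.381 -0.022  0.103]
```

View pics/oc.png

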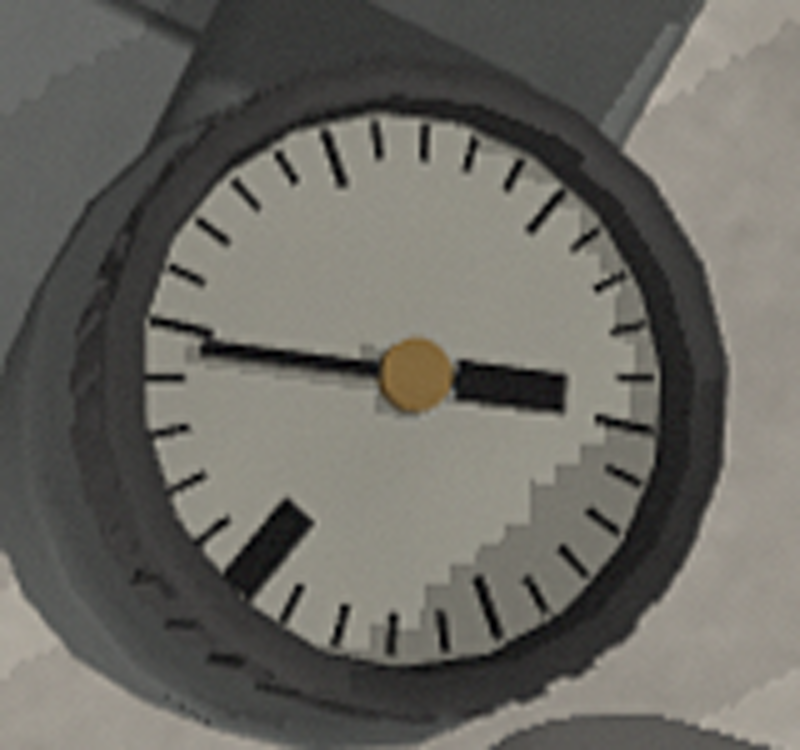

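```bash
python3 - <<'E'
from h import *
C=load("o_pose.npy");g=lambda x,y:(x/5+200,y/5+190)
H,n,b=dial(C,g(415,375),g(205,348),g(268,548));print(H,n,b,n[0]-b[0])
# tail-based needle direction
H,n,b=dial(C,g(415,375),g(565,394),g(268,548));print(n)
E
```

```text
[ 539.409 -231.862  151.8  ] (np.float64(1.2544714381817068), np.float64(18.926288869957165)) (np.float64(0.3116082498638079), np.float64(19.74590243870474)) 0.9428631883178988
(np.float64(-1.8889195077514729), np.float64(14.246044063653482))
```

```bash
python3 -m creep '{"offset":[[0.5,0,0.1],[0.6,0,0.1],[0.6,0,0.1],[0.6,0,0.1],[0.6,0,0.1]],"roll":[0,0,0,0,0],"grip":[0.6,0.3,0,0,0]}'; python3 -m creep '{"offset":[[0,0,0],[0,0,0],[0,0,0],[0,0,0],[0,0,0]],"roll":[0.1,0.25,0.4,0.55,0.55],"grip":[0,0,0,0,0]}';python3 -m creep '{"offset":[[0,0,0],[0,0,0],[0,0,0],[0,0,0],[0,0,0]],"roll":[0.1,0.25,0.4,0.55,0.55],"grip":[0,0,0,0,0]}'; python3 - <<'E'
from h import *
s=sense();print(s["tcp_pos"],s["wrist_torque"]);
np.save("p_pose.npy",np.r_[s["tcp_pos"],s["orientation"]])
I=viewer.snapshot("wrist")[:,:,::-1];cv2.imwrite("pics/p.png",I);cv2.imwrite("pics/pc.png",crop(I,200,190,160,150,5))
E
```

```text
clock: 13.75
tcp_pos: [542.1, -233.1, 142.9]
orientation: [-1.583, 0.908, 1.605]
force: [-2.2, -1.4, 5.6]
finger_gap: 0.639
clock: 14.38
tcp_pos: [543.9, -232.9, 142.9]
orientation: [-1.195, 1.217, 1.208]
force: [4.9, -1.8, -1.1]
finger_gap: 0.631
clock: 15.0
tcp_pos: [541.0, -232.0, 145.9]
orientation: [-0.779, 1.433, 0.8]
force: [-12.8, 2.0, 21.0]
finger_gap: 0.62
[ 540.968 -231.972  145.852] [1.661 1.439 0.798]
```

View pics/pc.png

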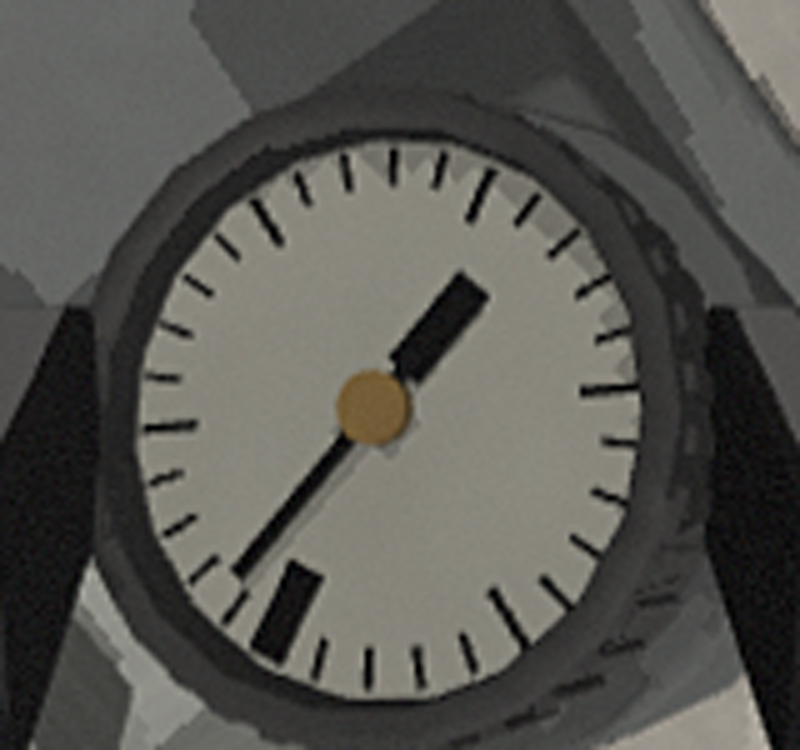

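```bash
python3 - <<'E'
from h import *
C=load("p_pose.npy");g=lambda x,y:(x/5+200,y/5+190)
H,n,b=dial(C,g(373,407),g(238,573),g(287,610));print(H,n,b,n[0]-b[0])
E
```

```text
[ 539.526 -232.915  151.8  ] (np.float64(1.2480490512613833), np.float64(18.887520031688645)) (np.float64(0.9486769535203264), np.float64(18.860050896759756)) 0.2993720977410569
```

```bash
python3 -m creep '{"offset":[[0,0,0],[0,0,0],[0,0,0],[0,0,0],[0,0,0]],"roll":[0,0,-0.15,-0.3,-0.45],"grip":[1,1,1,1,1]}'; python3 -m creep '{"offset":[[0,0,0],[0,0,0],[0,0,0],[0,0,0]],"roll":[-0.15,-0.3,-0.45,-0.45],"grip":[1,1,1,1]}'; python3 - <<'E'
from h import *
s=sense();print(s["tcp_pos"],s["joint_positions"]);M=Rn.from_rotvec(s["orientation"]).as_matrix()
print(M, M.T@(np.array([542,-232,143])-s["tcp_pos"])/10)
np.save("q_pose.npy",np.r_[s["tcp_pos"],s["orientation"]])
I=viewer.snapshot("wrist")[:,:,::-1];cv2.imwrite("pics/q.png",I);cv2.imwrite("pics/qc.png",crop(I,200,190,160,150,5))
E
```

```text
clock: 15.68
tcp_pos: [540.8, -231.6, 144.9]
orientation: [-1.121, 1.263, 1.147]
force: [-0.0, 0.3, 0.6]
finger_gap: 0.999
clock: 16.18
tcp_pos: [540.6, -231.3, 144.1]
orientation: [-1.443, 1.029, 1.475]
force: [-0.0, 0.5, 0.4]
finger_gap: 0.998
[ 540.64  -231.304  144.078] [-0.478  0.345  1.777 -0.001  1.038 -2.393]
[[-0.017 -0.941 -0.338]
 [ 0.008 -0.338  0.941]
 [-1.     0.013  0.013]] [ 0.105 -0.106 -0.113]
```

View pics/qc.png

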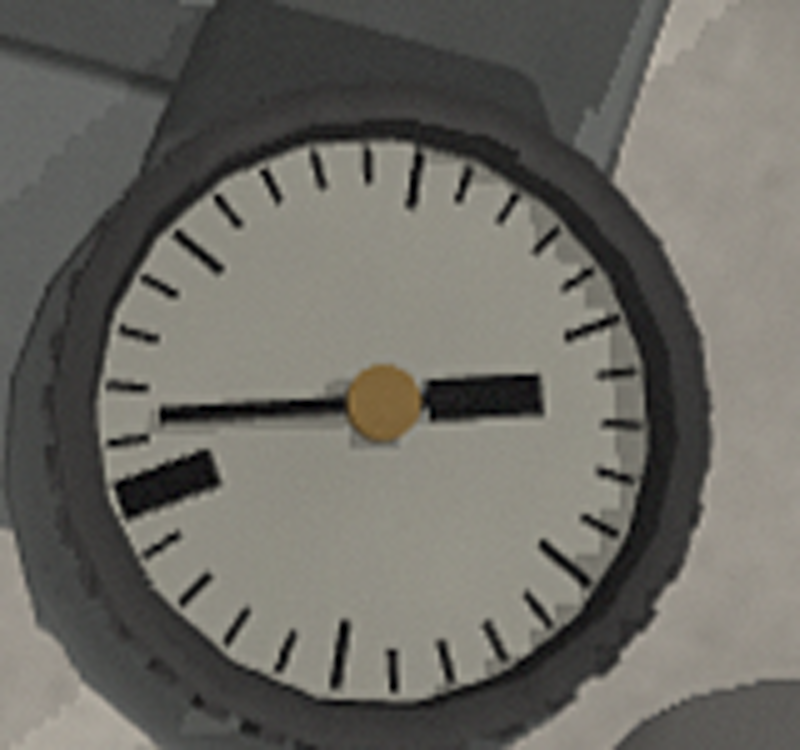

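```bash
python3 - <<'E'
from h import *
C=load("q_pose.npy");g=lambda x,y:(x/5+200,y/5+190)
H,n,b=dial(C,g(384,403),g(163,415),g(167,484));print(H,n,b,n[0]-b[0])
E
python3 -m creep '{"offset":[[0.3,-0.1,-0.1],[0.3,-0.1,-0.1],[0.3,-0.1,-0.1],[0.3,-0.1,-0.1],[0.3,-0.1,-0.1]],"roll":[0,0,0,0,0],"grip":[0.6,0.3,0,0,0]}'; python3 -m creep '{"offset":[[0,0,0],[0,0,0],[0,0,0],[0,0,0],[0,0,0]],"roll":[0.1,0.2,0.3,0.4,0.4],"grip":[0,0,0,0,0]}';python3 - <<'E'
from h import *
s=sense();print(s["tcp_pos"],s["wrist_torque"]);
np.save("r_pose.npy",np.r_[s["tcp_pos"],s["orientation"]])
I=viewer.snapshot("wrist")[:,:,::-1];cv2.imwrite("pics/r.png",I);cv2.imwrite("pics/rc.png",crop(I,200,190,160,150,5))
E
```

```text
[ 539.568 -231.964  151.8  ] (np.float64(1.2557347313721188), np.float64(19.016458289386012)) (np.float64(0.9613897048134424), np.float64(19.735952341275553)) 0.29434502655867634
clock: 16.85
tcp_pos: [542.1, -232.9, 141.6]
orientation: [-1.444, 1.031, 1.473]
force: [-2.1, -5.4, 3.6]
finger_gap: 0.637
clock: 17.48
tcp_pos: [543.8, -233.0, 141.3]
orientation: [-1.16, 1.239, 1.18]
force: [3.3, -5.1, -3.1]
finger_gap: 0.627
[ 543.82  -233.047  141.299] [ 0.147 -0.696  0.651]
```

View pics/rc.png

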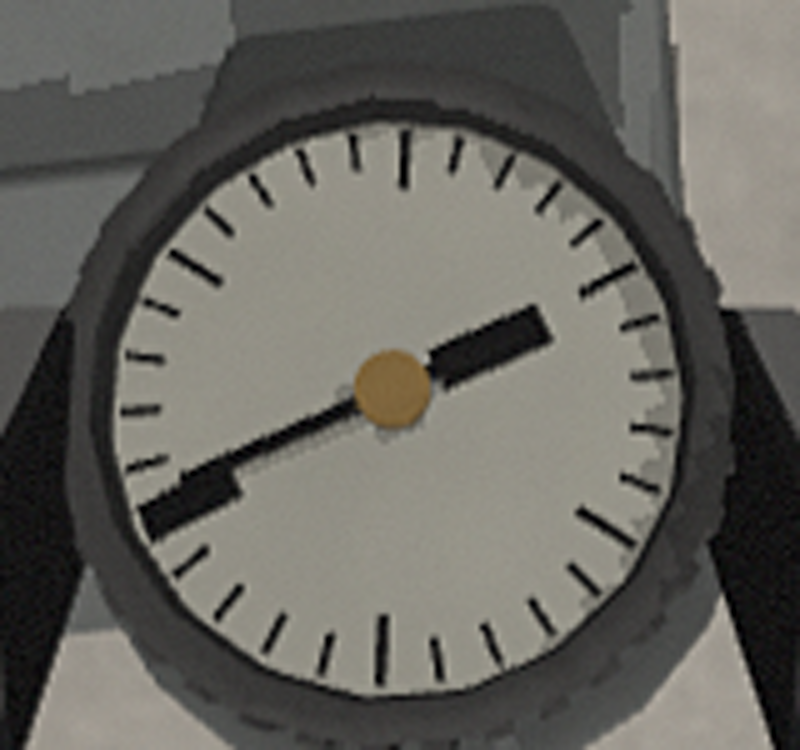

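```bash
python3 - <<'E'
from h import *
C=load("r_pose.npy");g=lambda x,y:(x/5+200,y/5+190)
H,n,b=dial(C,g(393,389),g(182,479),g(190,500));print(H,n,b,n[0]-b[0])
E
```

```text
[ 539.622 -232.354  151.8  ] (np.float64(1.2657649831131468), np.float64(19.175518884210188)) (np.float64(1.1679724881460503), np.float64(19.240351203004195)) 0.09779249496709652
```

```bash
python3 -m creep '{"offset":[[0,0,0],[0,0,0],[0,0,0]],"roll":[0.08,0.16,0.16],"grip":[0,0,0]}';python3 - <<'E'
from h import *
s=sense();print(s["tcp_pos"],s["wrist_torque"]);
np.save("s_pose.npy",np.r_[s["tcp_pos"],s["orientation"]])
I=viewer.snapshot("wrist")[:,:,::-1];cv2.imwrite("pics/s.png",I);cv2.imwrite("pics/sc.png",crop(I,200,190,160,150,5))
E
```

```text
clock: 17.9
tcp_pos: [544.2, -233.1, 141.4]
orientation: [-1.044, 1.306, 1.063]
force: [-0.5, -6.4, 1.6]
finger_gap: 0.626
[ 544.18  -233.124  141.356] [ 0.974 -0.407  1.369]
```

View pics/sc.png

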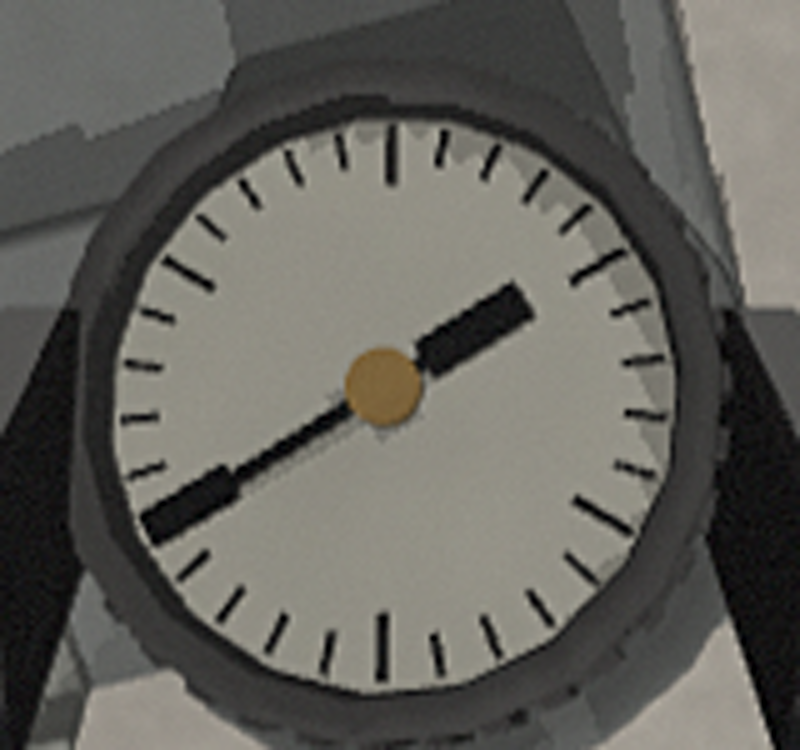

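```bash
python3 -m creep '{"offset":[[0,0,0],[0,0,0],[0,0,0],[-1,0,0],[-3,0,0]],"roll":[0,0,0,0,0],"grip":[1,1,1,1,1]}';python3 -m creep '{"offset":[[-2,0,0],[-4,0,0],[-4,0,0],[-4,0,0]],"roll":[0,0,0,0],"grip":[1,1,1,1]}';python3 - <<'E'
from h import *
s=sense();print(s["tcp_pos"],s["force"]);
np.save("t_pose.npy",np.r_[s["tcp_pos"],s["orientation"]])
I=viewer.snapshot("wrist")[:,:,::-1];cv2.imwrite("pics/t.png",I);cv2.imwrite("pics/tc.png",crop(I,220,170,110,100,7))
E
```

```text
clock: 18.58
tcp_pos: [544.0, -232.8, 171.6]
orientation: [-1.043, 1.307, 1.065]
force: [-0.2, -1.0, -0.1]
finger_gap: 1.0
clock: 19.08
tcp_pos: [544.2, -233.0, 211.5]
orientation: [-1.043, 1.307, 1.065]
force: [0.4, -0.6, 0.5]
finger_gap: 1.002
[ 544.232 -232.999  211.53 ] [ 0.432 -0.565  0.531]
```

View pics/tc.png

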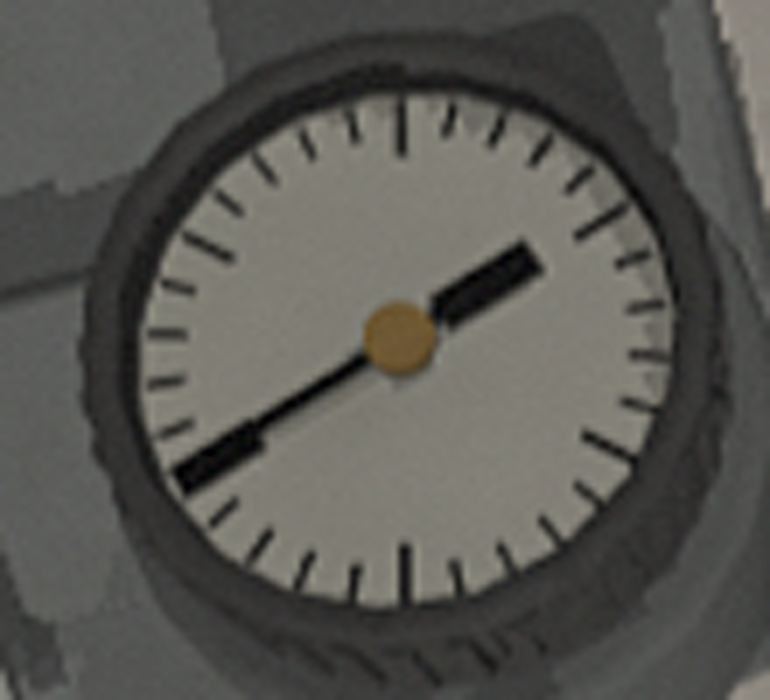

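View pics/t.png

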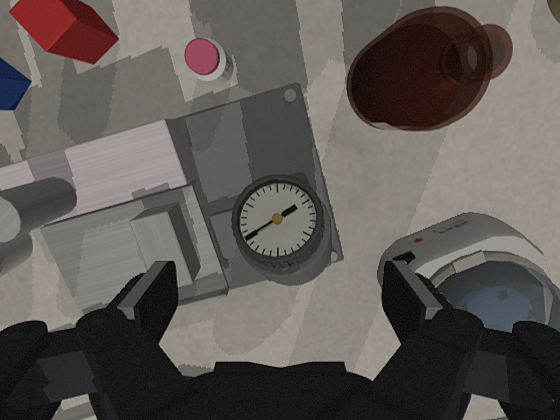

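```bash
python3 -m creep '{"offset":[[-5,2,-3],[-10,5,-5],[-11,8,-6],[-11,8,-6],[-11,8,-6]],"roll":[-0.15,-0.3,-0.4,-0.4,-0.4],"grip":[1,1,1,1,1]}';python3 - <<'E'
from h import *
C=load("t_pose.npy");g=lambda x,y:(x/7+220,y/7+170)
H,n,b=dial(C,g(400,338),g(262,424),g(217,460));print(n,b,n[0]-b[0])
s=sense();print(s["tcp_pos"],s["force"]);
np.save("u_pose.npy",np.r_[s["tcp_pos"],s["orientation"]])
I=viewer.snapshot("wrist")[:,:,::-1];cv2.imwrite("pics/u.png",I);cv2.imwrite("pics/uc.png",crop(I,80,80,320,240,2.5))
E
```

```text
clock: 19.75
tcp_pos: [454.6, -275.2, 320.4]
orientation: [-1.332, 1.117, 1.363]
force: [-0.1, 0.3, -0.2]
finger_gap: 1.001
(np.float64(1.2471742805472397), np.float64(14.359145770210398)) (np.float64(1.214708756223224), np.float64(19.384509661631103)) 0.032465524324015727
[ 454.594 -275.193  320.391] [-0.068  0.276 -0.249]
```

View pics/uc.png

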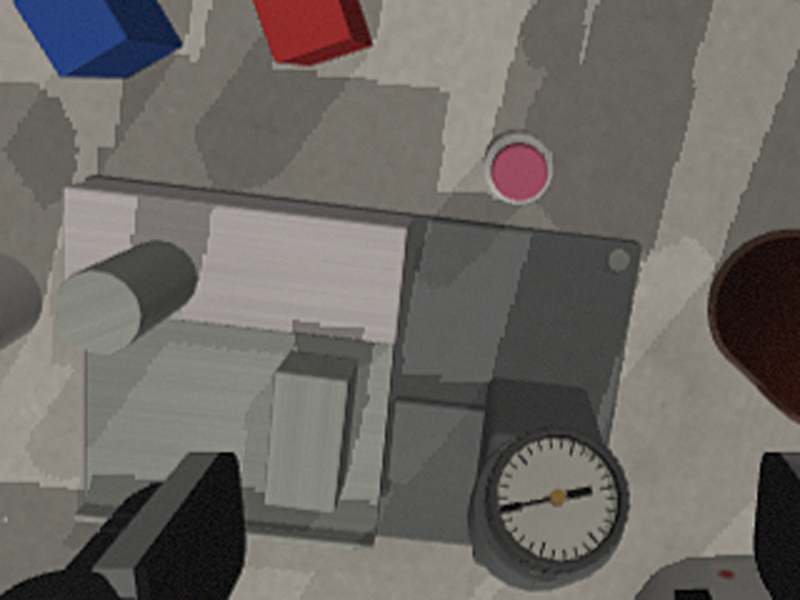

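```bash
python3 - <<'E'
from h import *
C=load("u_pose.npy");f=lambda x,y,z:onz(C,(x/2.5+80,y/2.5+80),z)
print("round",f(97,312,122),"vial",f(520,172,70))
P=[f(x,y,66) for x,y in[(274,374),(348,379),(333,512),(266,505)]];print(np.mean(P,0),np.linalg.norm(P[0]-P[1]),np.linalg.norm(P[1]-P[2]))
print(env.sign_off())
E
```

```text
round [ 507.175 -429.081  122.   ] vial [ 423.674 -266.953   70.   ]
[ 575.694 -345.906   66.   ] 35.95101028083509 72.34826671577103
the job is handed in; nothing more can be done
None
```

The scale is zeroed with the square weight on it, and I handed the job in at about 20 s of the 72 s allowed. The sign-off gave no verdict.

**Square weight:** I tipped it over the step's edge with the closed fingers. Its tail stayed caught on the edge, tilted about 14°, so I pushed it low over the step until it dropped. It now measures 72 x 36 mm at the flat height, with its centre about 10 mm to the step side of the pan's centre. That centre had not moved after I turned the bezel.

**Bezel:** I turned it in three gripped strokes, from about -0.24 rad to the needle at about 1.25 rad. After letting go, the bar read 1.21 rad against the needle's 1.25 rad, a difference of about 0.03 rad (0.6 mm), inside the 0.11 rad allowed. By eye the needle runs straight into the bar.

**Surroundings:** The round weight and the vial measured within about 1.5 mm of their first positions, and the round weight is still standing. I judged the cup, the bottle and the red and blue blocks only by eye. The cup is only partly visible in the last picture. The arm stood clear of everything, with wrist force near zero.

**Disagreements:** None of the checks failed. The tool settled about 3 mm above its commanded height in the low moves. The gripper read about 53 mm open on the 57 mm bezel. The scene camera was blocked by the arm after the first look, so the later checks rest on the wrist and side cameras.

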